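Draw the instrument carrier out of the sanitiser and stand it to drain

ROBOT

A 6-joint arm with a two-finger parallel gripper is mounted at the origin on the work surface. World frame = base frame: x ahead of the robot, y to its left, z up, the work surface at z = 0. Lengths are in mm, angles in degrees, forces in N, time in s.
With the tool pointing down it reaches from about 300 to 850 mm from the base axis. Payload 4.2 kg.
Tool frame: the origin (TCP) lies on the centre line of the jaws, within the pads' length; the fingertips stand 14 mm ahead of it and the grasp point (between the pads) lies 5 mm behind it; z points along the fingers, y is the line along which they close (so a half turn about z gives the same grasp; the last joint's range is limited). The gripper opens to 91 mm and grips with 3 to 60 N. Pads are 32 mm wide; open, the fingers measure 118 mm over their backs; the gripper's body (76 mm by 178 mm) begins 60 mm behind the grasp point.
Start: joints at [-71.333, 18.312, 89.639, -0, 72.044, -1.146], TCP at [194.899, -540.977, 227.976] pointing down, gripper open.
Joint ranges: [-177.97, 177.97], [-48.28, 115.42], [12.27, 149.76], [-77.06, 257.06], [2.81, 150.46], [-146.56, 146.56]. Speed limits (degrees/s): [147.25, 147.25, 180, 180, 180, 180].

INTERFACE

Orientations are given as [roll, pitch, yaw] about the fixed x, y, z axes, in that order (R = Rz(yaw) Ry(pitch) Rx(roll)).
In Python, from workcell import env gives the robot as it stands.
- The arm moves only by the tool arm_command, never from a script. Its argument "motion" is a list of rows, each an object with "offset": the shift along the tool's x, y, z in m, a list of three; "spin": the turn about the tool's z in rad. In form: [{"offset": [tx, ty, tz], "spin": spin}, ...]. A call has 1 to 5 rows; each row shifts and turns the commanded pose from where the row before left it, along the tool's axes as they then stand; what a row does not reach is not made up. A row lasts 1/8 s, in which the tool goes at most 62.5 mm and 10.7 degrees, less where a joint would pass 70% of its speed; a pose out of reach is approached as far as the arm can. A call with a gripper value outside its range is refused whole. "jaw" is the finger opening in m, from 0 to 0.0912, set as the call begins (left out, the last holds). The fingers move at their own pace and stop on an object; "newtons" is the grip in N (left out, the last holds). Time passes only in rows, so rows that do not move let the fingers close. It gives the time, the measured TCP pose, the force, the opening and the grip force at its end, in the units of the state.
- env.state(): the state, without advancing time (a new reading comes with each control period).
- env.grab_frame(name): name is "side" or "top"; returns (picture, depth): 384x512x3 uint8, blue, green, red; 384x512 float32, mm along the optical axis (not along the pixel's ray), 0 where there is no reading.
- env.camera_model(name): a dict with "fx", "fy", "cx", "cy" (pixels), "eye" and "rotation" of the camera in the world. Camera axes: x right, y down, z forward; pixel columns grow to the right and rows downward; lengths in mm; the calibration is good to about 2 mm. A picture is of the moment at which its call begins. camera_model takes no time and is no camera call.
- env.job_done(): hands the job in; it is judged then, once.
Trained networks look in the newest picture that a camera, given by its name, has taken for a name from the list of things; names that differ only in an ending like _2 or _b are one class to them, and where a whole thing is asked for, a point or a joint stands for the part that bears it (a point fixed in the world has none). Each returns a list of dicts, best first, with "score" (0 to 1); they miss things now and then, are a little off and sometimes report something else, mostly with a low value. They report only what shows in the picture. A call takes as long as a camera call.
- env.boxes_of(camera, target): "bbox" ([left, top, right, bottom] in pixels, round what is visible of it).
- env.pinpoint(camera, target): "location" ([column, row] in pixels: a listed point, or the origin of a listed thing).
The state is a dict: "time_s": time; "qpos": joint angles; "qvel": joint speeds; "effort": joint torques, N m; "ee_pos": TCP position; "ee_rot": TCP orientation; "force": force on the tool from outside, world axes, zero at the start; "torque": the same for the moment, N m; "gripper_width": finger opening in mm; "gripper_force": force on a finger pad.
Only numpy, scipy, OpenCV 4.12 (cv2) and the standard library are available. Lean on these libraries where they do the work, as an engineer would, in place of code of your own. Each camera call takes 0.05 s, during which the arm holds its last target. There are 200 camera calls.

TASK

Take the L-shaped instrument carrier out of the UV sanitiser: turn it by its upright until its foot lies in line under the long opening in the amber guard, then draw it up out through the opening. Stand it upright and about central on the drip tray, with its foot squarely across both raised ledges; set it down, do not drop it, let go, and leave the small bottle between sanitiser and tray standing.

Things in the scene. Friction and masses are not known exactly. Their poses are not given: they have to be found in the camera images.
- carrier_grip (a point): Centre of the black grip block (16 mm along x, 30 along y, 48 high) on the carrier's upright, on its axis, 134 mm above the foot's underside. Loose steel L, 0.26 kg, 158 mm tall; axes: x from the upright along the foot, z up. Upright 10 x 20 mm. Starts standing on the sanitiser's floor, foot under the guard, turned 40 to 86 deg counter-clockwise from above off the opening. Pinch along x: hangs level.
- carrier_foot (a point): Centre of the carrier's foot plate (118 x 36 x 8 mm, implements on it up to 18 mm above its underside): 41 mm along the carrier's +x from the upright's axis, 4 mm above the underside. The foot reaches from 18 mm behind the upright's axis to 100 mm ahead. Axes as the carrier's. The centre of mass is low, about 30 mm ahead of the upright.
- sanitiser: Fixed white box, walls from -37 to +123 mm in its x and y, see-through amber guard as its top (underside 62, upper face 68 mm up), inner floor 6 mm up. Origin on the table under the near end of the opening. Its x runs along the opening, z up. The carrier's +x must point along this +x to pass; its upright is best at x = +3 mm, y = 0. The closed part of the guard lies at +y.
- guard_opening (a point): Centre of the only opening in the guard, on its upper face, 44 mm along the sanitiser's +x from its origin: a steel-edged rectangle 136 mm along x by 52 mm along y (x from -24 to +112 mm, y from -26 to +26 mm in the sanitiser's axes).
- drip_tray: Fixed aluminium tray, 150 (x) by 116 mm (y), rim 12 mm high; origin at the centre of its underside, on the table. Two ledges run along its y, each 14 mm wide and 108 long, centred 36 mm either side of the middle in x, tops 30 mm above the origin. The carrier's foot goes along the tray's x, either way round, resting on both, the foot's centre over the tray's centre.
- bottle_mid_mid (a point): A loose bystander bottle standing between the sanitiser and the tray, 78 mm tall, 32 mm across; black cap; the point lies on its axis, half-way up. Leave it standing.

How it is judged:
By the outcome, as a careful person would: the job done as asked, in the order asked, and still so for the second after the job is handed in, with the robot touching nothing.
It also fails if it takes over 53 s, if anything falls off the work surface, if the arm or the gripper's body presses on something with over 40 N, if the wrist force passes 120 N, or if a joint passes its speed limit or range.

## Working session

There is one attempt and no reset: what is moved stays moved. The work goes in short steps, Python scripts to look and compute and a tool call to move; the robot and the scene stay as the last step left them, time stands still between calls to the robot, and variables do not carry over. Pictures are saved under pics/ and viewed, at most 10 in all, crops included, and the job is handed in when it is done.

Besides the shell and the picture viewer there is one more tool, called after "Emit:" as name(argument=value, ...) on one line, values as JSON. arm_command: Moves the arm, as the interface text tells. Its arguments: {"type":"object","properties":{"motion":{"type":"array"},"jaw":{"type":"number"},"newtons":{"type":"number"}},"required":["motion"]}

```bash
mkdir -p pics
cat > h.py <<'E'
import numpy as np,cv2
from workcell import env
def ray(c,u,v):
    m=env.camera_model(c);R=np.array(m['rotation']);d=R@np.array([(u-m['cx'])/m['fx'],(v-m['cy'])/m['fy'],1.]);return np.array(m['eye']),d
def atz(c,u,v,z):
    e,d=ray(c,u,v);return e+d*(z-e[2])/d[2]
def proj(c,p):
    m=env.camera_model(c);q=np.array(m['rotation']).T@(np.array(p)-np.array(m['eye']));return q[0]/q[2]*m['fx']+m['cx'],q[1]/q[2]*m['fy']+m['cy']
E
python3 - <<'E'
from h import *
Z=dict(carrier_grip=140,carrier_foot=10,sanitiser=0,guard_opening=68,drip_tray=0,bottle_mid_mid=39)
for c in('top','side'):
    m=env.camera_model(c);print(c,np.round(m['eye']),np.round(m['rotation'],2).tolist(),m['fx'])
    im,d=env.grab_frame(c);cv2.imwrite(f'pics/{c}0.png',im);np.save(f'{c}_d.npy',d)
    for n in Z:
        for r in env.pinpoint(c,n)[:2]:
            print(n,round(r['score'],2),np.round(r['location'],1),np.round(atz(c,*r['location'],Z[n]),1))
print(env.state())
E
```

```text
top [ 511.   -2. 1059.] [-178.52, -0.91, -90.89] 435.41906238072Traceback (most recent call last):
  File "<stdin>", line 8, in <module>
  File "h.py", line 6, in atz
    e,d=ray(c,u,v);return e+d*(z-e[2])/d[2]
                                       ~^^^
IndexError: invalid index to scalar variable.
```

Rotation is roll/pitch/yaw.

```bash
sed -i "s/np.array(m\['rotation'\])/RR(m)/g" h.py
cat >> h.py <<'E'
from scipy.spatial.transform import Rotation
def RR(m): return Rotation.from_euler('xyz',m['rotation'],degrees=True).as_matrix()
E
python3 - <<'E'
from h import *
Z=dict(carrier_grip=140,carrier_foot=10,sanitiser=0,guard_opening=68,drip_tray=0,bottle_mid_mid=39)
for c in('top','side'):
    m=env.camera_model(c);print(c,np.round(m['eye']),np.round(m['rotation'],2),m['fx'])
    im,d=env.grab_frame(c);cv2.imwrite(f'pics/{c}0.png',im);np.save(f'{c}_d.npy',d)
    for n in Z:
        for r in env.pinpoint(c,n)[:2]:
            print(n,round(r['score'],2),np.round(r['location'],1),np.round(atz(c,*r['location'],Z[n]),1))
print(env.state())
E
```

```text
top [ 511.   -2. 1059.] [-178.52   -0.91  -90.89] 435.41906238072
carrier_grip 0.97 [155.2 187. ] [545.3 211.8 140. ]
carrier_foot 0.63 [153.3 180.4] [566.1 246.5  10. ]
sanitiser 0.88 [165.8 198. ] [523.4 219.1   0. ]
sanitiser 0.52 [159.6 178.9] [570.  233.6   0. ]
guard_opening 0.97 [161.9 180.1] [563.4 213.3  68. ]
guard_opening 0.23 [165.3 197.5] [523.8 206.   68. ]
drip_tray 0.57 [366.3 179.9] [ 560.1 -269.7    0. ]
bottle_mid_mid 0.7 [252.7 185.4] [549.4   7.7  39. ]
side [107. 618. 769.] [-131.12   -0.68 -144.66] 469.37846429217484
carrier_grip 0.72 [190.1 243. ] [537.4 213.3 140. ]
carrier_grip 0.58 [311.  166.9] [ 474.6 -109.1  140. ]
sanitiser 0.88 [195.5 298.2] [526.2 227.7   0. ]
guard_opening 0.95 [185.1 263.2] [559.3 212.2  68. ]
guard_opening 0.34 [313.1 165.6] [ 515.3 -199.8   68. ]
drip_tray 0.82 [311.  170.9] [ 547.9 -256.2    0. ]
bottle_mid_mid 0.73 [250.9 216.3] [550.9   8.2  39. ]
bottle_mid_mid 0.7 [308.3 166.7] [ 539.7 -222.6   39. ]
{'time_s': 0.8, 'qpos': array([-7.13326002e+01,  1.83108723e+01,  8.96385958e+01, -1.09648224e-03,
        7.20435851e+01, -1.14679138e+00]), 'qvel': array([-0.05021881,  0.00529311,  0.08357473, -0.00662162, -0.07541601,
       -0.02028296]), 'effort': array([-1.42657547e-03, -4.12304628e+01, -2.32224494e+01,  7.29955710e-02,
        3.75845830e-02,  4.64768810e-07]), 'ee_pos': array([ 194.90139003, -540.98109507,  227.98898192]), 'ee_rot': array([1.79993075e+02, 1.18193954e-03, 1.98145291e+01]), 'force': array([ 0.3242054 , -0.07271457,  0.15271862]), 'torque': array([ 0.0202576 , -0.04916404, -0.03033177]), 'gripper_force': 0.0, 'gripper_width': 91.28272501786087}
```

View pics/top0.png

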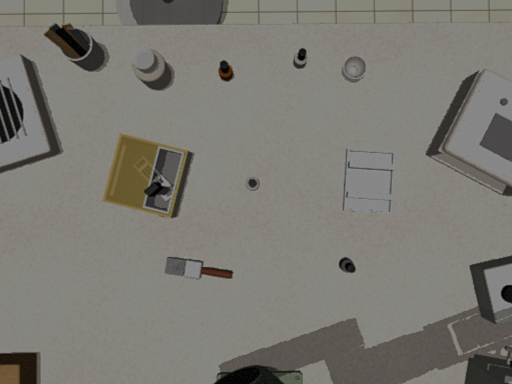

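View pics/side0.png

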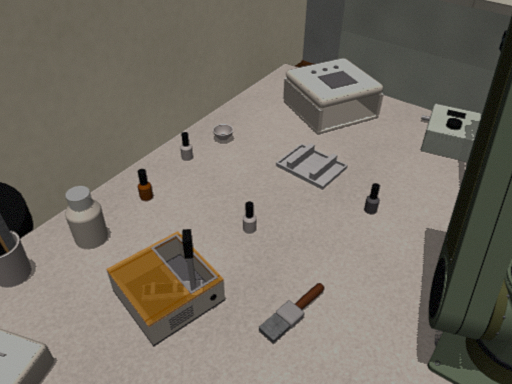

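Run:
```python
from h import *
im=cv2.imread('pics/top0.png')
a=cv2.resize(im[125:225,95:205],None,fx=6,fy=6,interpolation=2)
cv2.imwrite('pics/c1.png',a[:600])
a=cv2.resize(im[140:220,325:415],None,fx=7,fy=7,interpolation=2)
cv2.imwrite('pics/c2.png',a)
```

```text
(no output)
```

View pics/c1.png

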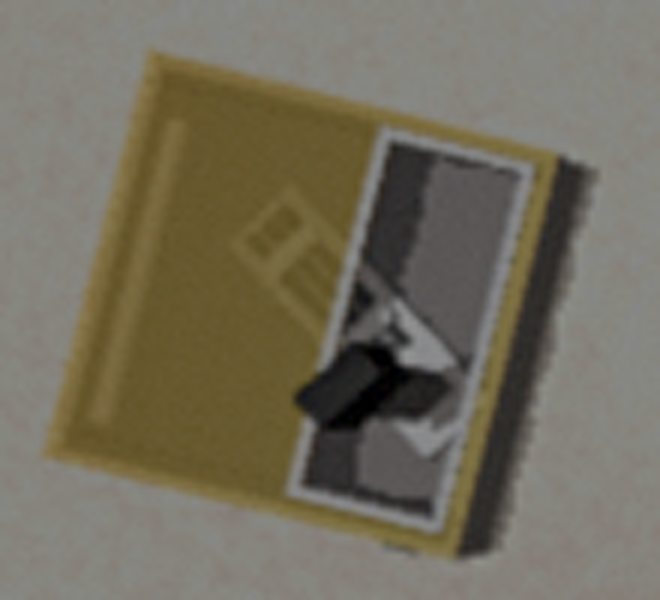

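View pics/c2.png

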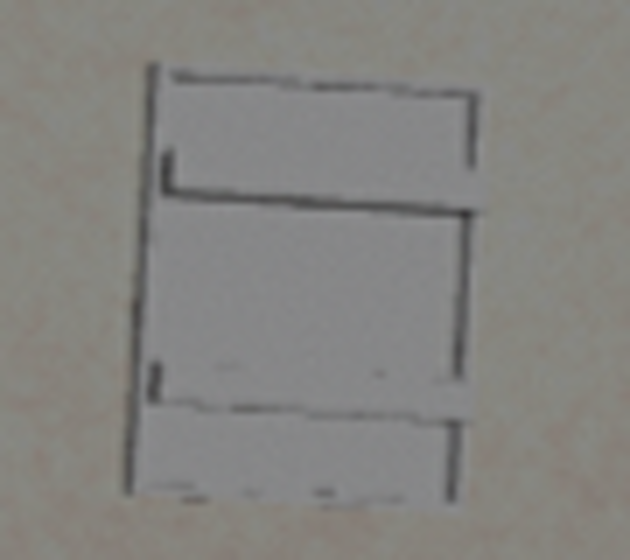

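Run:
```python
from h import *
def W(p,s,o,z): 
    p=np.array(p,float);return np.array([atz('top',(x+.5)/s-.5+o[0],(y+.5)/s-.5+o[1],z) for x,y in p])[:,:2]
def rect(P,nm):
    c=P.mean(0);a=(P[0]+P[1]-P[2]-P[3])/2;b=(P[0]+P[3]-P[1]-P[2])/2
    print(nm,c.round(1),'yaw',np.degrees(np.arctan2(a[1],a[0])).round(1),np.degrees(np.arctan2(b[1],b[0])-np.pi/2).round(1),'len',np.linalg.norm(a).round(1),np.linalg.norm(b).round(1))
    return c
rect(W([(152,52),(557,155),(460,553),(45,457)],6,(95,125),68),'san')
rect(W([(384,130),(540,165),(438,530),(288,495)],6,(95,125),68),'open')
rect(W([(152,62),(477,92),(452,500),(128,492)],7,(325,140),12),'tray rim')
rect(W([(165,190),(470,210),(460,420),(152,402)],7,(325,140),30),'ledges?')
f=W([(290,185),(232,243),(465,365)],6,(95,125),14);print(f.round(1)); d=f[0]-f[2];print(np.degrees(np.arctan2(d[1],d[0])), np.linalg.norm(f[0]-f[1]))
d=np.load('top_d.npy')
def pts(c,d):
    m=env.camera_model(c);v,u=np.mgrid[:384,:512];q=np.stack([(u-m['cx'])/m['fx']*d,(v-m['cy'])/m['fy']*d,d],-1)
    return q@RR(m).T+np.array(m['eye'])
for c in('top','side'):
    P=pts(c,np.load(c+'_d.npy')).reshape(-1,3)
    s=P[(abs(P[:,0]-540)<45)&(abs(P[:,1]-212)<45)&(P[:,2]>115)&(P[:,2]<175)]
    print(c,len(s)); 
    t=s[s[:,2]>155]
    for q in (s,t):
        if len(q)>3:
            r=cv2.minAreaRect(q[:,:2].astype(np.float32));print(q.mean(0).round(1),q.min(0).round(),q.max(0).round(),r)
    tr=P[(abs(P[:,0]-560)<90)&(abs(P[:,1]+265)<75)&(P[:,2]>24)&(P[:,2]<36)]
    if len(tr): print('ledges',len(tr),tr.mean(0).round(1),cv2.minAreaRect(tr[:,:2].astype(np.float32)))
    b=P[(abs(P[:,0]-550)<40)&(abs(P[:,1]-8)<40)&(P[:,2]>60)&(P[:,2]<90)]
    if len(b): print('bottle',b.mean(0).round(1))
    o=P[(abs(P[:,0]-565)<130)&(abs(P[:,1]-235)<120)&(abs(P[:,2]-68)<6)]
    print('guard',len(o),o.mean(0).round(1),cv2.minAreaRect(o[:,:2].astype(np.float32)))
# triangulate grip
def tri(a,b):
    e1,d1=ray('top',*a);e2,d2=ray('side',*b);s=np.linalg.lstsq(np.c_[d1,-d2],e2-e1,rcond=None)[0];return e1+s[0]*d1,e2+s[1]*d2
print(tri((155.2,187),(190.1,243)),tri((252.7,185.4),(250.9,216.3)))
print(tri((161.9,180.1),(185.1,263.2)))
```

```text
san [575.1 250.9] yaw -14.7 -14.5 len 156.6 159.2
open [564.7 210. ] yaw -15.7 -13.8 len 143.0 59.3
tray rim [ 558.2 -270.2] yaw -4.6 -4.2 len 145.1 112.6
ledges? [ 550.8 -268.6] yaw -4.4 -4.4 len 71.8 104.5
[[626.1 269.8]
 [603.3 293. ]
 [553.2 200.9]]
43.36920099656903 32.602548876788724
top 184
[540.1 211.9 154.3] [526. 199. 117.] [556. 229. 167.] ((540.570068359375, 214.58892822265625), (16.509004592895508, 30.323299407958984), 41.58852005004883)
[540.3 214.  162.6] [526. 199. 156.] [555. 229. 167.] ((540.4661254882812, 214.72727966308594), (16.12331771850586, 29.97161102294922), 43.17080307006836)
ledges 543 [ 557.6 -273.1   28.6] ((557.528076171875, -272.9296875), (107.09617614746094, 86.24314880371094), 85.27560424804688)
bottle [554.    8.1  77.1]
guard 3631 [578.3 266.8  67.4] ((574.7745361328125, 251.77952575683594), (161.7528839111328, 160.29364013671875), 74.93234252929688)
side 284
[533.6 222.6 148.5] [524. 202. 116.] [553. 233. 166.] ((538.6177368164062, 217.40802001953125), (16.127262115478516, 31.53323745727539), 38.25798034667969)
[537.  219.1 162.6] [524. 202. 155.] [553. 233. 166.] ((538.8327026367188, 217.1677703857422), (14.525886535644531, 31.308040618896484), 41.20806121826172)
ledges 357 [ 554.4 -267.4   28.7] ((556.2540283203125, -270.6531982421875), (110.98779296875, 88.97053527832031), 85.49715423583984)
bottle [550.7  13.9  73.2]
guard 4487 [571.5 274.5  67.6] ((573.3867797851562, 253.76414489746094), (161.9169921875, 163.9519805908203), 75.06328582763672)
(array([545.50441083, 212.90307514, 135.3734688 ]), array([541.21144381, 209.72740248, 134.47504561])) (array([549.37900686,   7.7123543 ,  39.38216387]), array([550.6217554 ,   8.55272362,  39.43672879]))
(array([563.4902716 , 213.53845846,  66.95086482]), array([560.41428191, 211.24582883,  66.290561  ]))
```

Emit:
arm_command(motion=[{"offset": [0.018, -0.018, 0], "spin": 0}, {"offset": [0.036, -0.037, 0], "spin": 0}, {"offset": [0.036, -0.037, 0], "spin": 0}, {"offset": [0.036, -0.037, 0], "spin": 0}, {"offset": [0.036, -0.037, 0], "spin": 0}], jaw=0.09, newtons=30)

```text
time_s: 1.42
ee_pos: [291.5, -328.5, 228.1]
ee_rot: [180.0, -0.0, 19.8]
force: [0.8, 0.0, 0.6]
gripper_width: 90.2
gripper_force: 0.0
```

Emit:
arm_command(motion=[{"offset": [0.036, -0.037, 0], "spin": 0}, {"offset": [0.036, -0.037, 0], "spin": 0}, {"offset": [0.036, -0.037, 0], "spin": 0}, {"offset": [0.036, -0.037, 0], "spin": 0}, {"offset": [0.036, -0.037, 0], "spin": 0}])

```text
time_s: 2.05
ee_pos: [398.2, -93.3, 228.3]
ee_rot: [180.0, -0.1, 19.8]
force: [0.3, -0.7, -0.6]
gripper_width: 90.2
gripper_force: 0.0
```

Emit:
arm_command(motion=[{"offset": [0.036, -0.037, 0], "spin": 0}, {"offset": [0.036, -0.037, 0], "spin": 0}, {"offset": [0.036, -0.037, 0], "spin": 0}, {"offset": [0.036, -0.037, 0], "spin": 0}, {"offset": [0.036, -0.037, 0], "spin": 0}])

```text
time_s: 2.68
ee_pos: [504.9, 141.9, 228.1]
ee_rot: [180.0, -0.0, 19.8]
force: [0.7, -0.7, -0.4]
gripper_width: 90.2
gripper_force: 0.0
```

Emit:
arm_command(motion=[{"offset": [0, 0, 0], "spin": -0.1}, {"offset": [0, 0, 0], "spin": -0.17}, {"offset": [0, 0, 0], "spin": -0.17}, {"offset": [0, 0, 0], "spin": -0.17}, {"offset": [0, 0, 0], "spin": -0.17}])

```text
time_s: 3.3
ee_pos: [504.3, 140.3, 227.9]
ee_rot: [180.0, 0.0, 64.8]
force: [0.5, -1.4, 0.5]
gripper_width: 90.1
gripper_force: 0.0
```

Emit:
arm_command(motion=[{"offset": [0, 0, 0], "spin": -0.17}, {"offset": [0, 0, 0], "spin": -0.17}, {"offset": [0, 0, 0], "spin": -0.17}, {"offset": [0, 0, 0], "spin": -0.17}, {"offset": [0, 0, 0], "spin": -0.17}])

```text
time_s: 3.92
ee_pos: [504.3, 140.2, 228.0]
ee_rot: [180.0, 0.0, 113.5]
force: [1.1, -1.0, -1.1]
gripper_width: 89.7
gripper_force: 0.0
```

Emit:
arm_command(motion=[{"offset": [0, 0, 0], "spin": -0.17}, {"offset": [0, 0, 0], "spin": -0.16}, {"offset": [0, 0, 0], "spin": 0}])

```text
time_s: 4.3
ee_pos: [504.3, 140.3, 228.0]
ee_rot: [180.0, 0.0, 132.0]
force: [0.1, -0.2, 0.4]
gripper_width: 90.2
gripper_force: 0.0
```

Emit:
arm_command(motion=[{"offset": [0.0165, 0.0385, 0], "spin": 0}, {"offset": [0.0165, 0.0385, 0], "spin": 0}, {"offset": [0, 0, 0.03], "spin": 0}, {"offset": [0, 0, 0.03], "spin": 0}, {"offset": [0, 0, 0.02], "spin": 0}])

```text
time_s: 4.92
ee_pos: [538.8, 216.3, 146.4]
ee_rot: [-179.9, -0.0, 132.0]
force: [-0.5, -0.2, 0.7]
gripper_width: 89.9
gripper_force: 0.0
```

Emit:
arm_command(motion=[{"offset": [0, 0, 0.012], "spin": 0}, {"offset": [0, 0, 0], "spin": 0}])

```text
time_s: 5.18
ee_pos: [539.0, 216.2, 135.4]
ee_rot: [-179.9, -0.0, 132.0]
force: [0.4, -0.2, -0.1]
gripper_width: 90.2
gripper_force: 0.0
```

Run:
```python
from h import *
ims=[]
for c,b in(('top',(125,225,95,205)),('side',(170,350,90,270))):
    im,d=env.grab_frame(c);ims.append(cv2.resize(im[b[0]:b[1],b[2]:b[3]],(400,400),interpolation=2))
cv2.imwrite('pics/g1.png',np.hstack(ims))
```

```text
(no output)
```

View pics/g1.png

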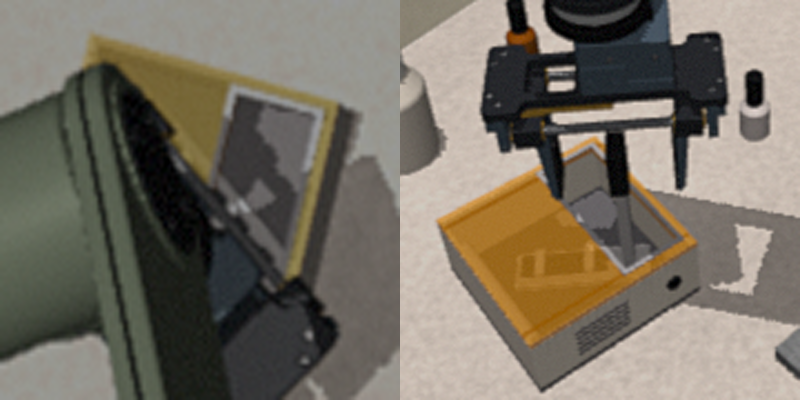

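The block stands between the two fingers (side crop, near 617,165) clear of the guard. Closing.

Emit:
arm_command(motion=[{"offset": [0, 0, 0], "spin": 0}, {"offset": [0, 0, 0], "spin": 0}, {"offset": [0, 0, 0], "spin": 0}, {"offset": [0, 0, 0], "spin": 0}, {"offset": [0, 0, 0], "spin": 0}], jaw=0.005, newtons=30)

```text
time_s: 5.9
ee_pos: [539.3, 216.3, 135.9]
ee_rot: [-180.0, 0.0, 132.1]
force: [-0.6, 0.4, -0.5]
gripper_width: 43.1
gripper_force: 0.0
```

Emit:
arm_command(motion=[{"offset": [0, 0, 0], "spin": 0}, {"offset": [0, 0, 0], "spin": 0}, {"offset": [0, 0, 0], "spin": 0}])

```text
time_s: 6.28
ee_pos: [539.4, 216.4, 135.9]
ee_rot: [180.0, 0.0, 132.1]
force: [1.0, 1.1, 0.9]
gripper_width: 15.7
gripper_force: 30.0
```

Emit:
arm_command(motion=[{"offset": [0, 0, -0.003], "spin": 0}, {"offset": [0, 0, -0.003], "spin": 0}, {"offset": [0, 0, 0], "spin": 0}, {"offset": [0, 0, 0], "spin": 0}])

```text
time_s: 6.78
ee_pos: [539.2, 216.3, 141.8]
ee_rot: [-180.0, -0.0, 132.1]
force: [-1.0, -0.1, -3.0]
gripper_width: 15.8
gripper_force: 30.0
```

Emit:
arm_command(motion=[{"offset": [0.005, -0.0025, 0], "spin": 0}, {"offset": [0.009, -0.005, 0], "spin": 0}, {"offset": [0, 0, 0], "spin": 0.07}, {"offset": [0, 0, 0], "spin": 0.11}, {"offset": [0, 0, 0], "spin": 0.11}])

```text
time_s: 7.4
ee_pos: [523.5, 222.0, 141.9]
ee_rot: [-180.0, -0.0, 115.3]
force: [-0.5, 0.0, -2.8]
gripper_width: 16.1
gripper_force: 30.0
```

Emit:
arm_command(motion=[{"offset": [0, 0, 0], "spin": 0.11}, {"offset": [0, 0, 0], "spin": 0.11}, {"offset": [0, 0, 0], "spin": 0.11}, {"offset": [0, 0, 0], "spin": 0.11}, {"offset": [0, 0, 0], "spin": 0.11}])

```text
time_s: 8.02
ee_pos: [523.5, 221.9, 141.9]
ee_rot: [-180.0, 0.0, 83.8]
force: [-0.8, -0.8, -2.7]
gripper_width: 16.0
gripper_force: 30.0
```

Emit:
arm_command(motion=[{"offset": [0, 0, 0], "spin": 0.1}, {"offset": [0, 0, 0], "spin": 0.057}, {"offset": [0, 0, 0], "spin": 0}, {"offset": [0, 0, 0], "spin": 0}])

```text
time_s: 8.52
ee_pos: [524.0, 221.8, 141.9]
ee_rot: [-180.0, 0.0, 75.0]
force: [-0.0, 0.0, -2.7]
gripper_width: 15.9
gripper_force: 30.0
```

Run:
```python
from h import *
ims=[]
for c,b in(('top',(125,225,95,205)),('side',(200,340,90,230))):
    im,d=env.grab_frame(c);np.save(c+'_d2.npy',d);ims.append(cv2.resize(im[b[0]:b[1],b[2]:b[3]],(400,400),interpolation=2))
cv2.imwrite('pics/g2.png',np.hstack(ims))
```

```text
(no output)
```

View pics/g2.png

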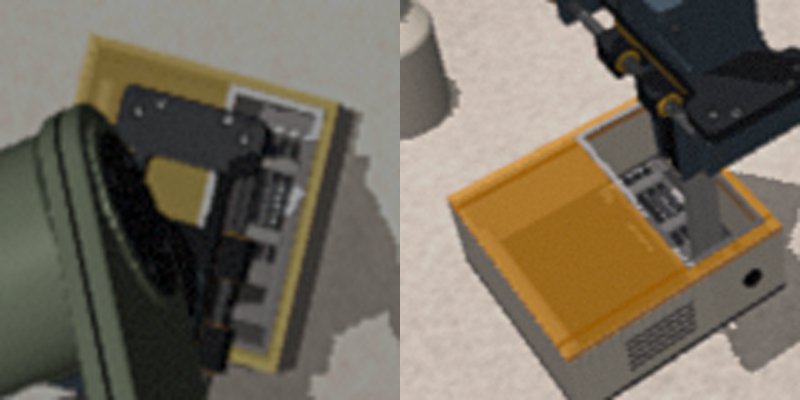

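The foot now lies parallel under the opening (top crop, 260,190; side crop, 650,190). I'll raise it to just below the guard and measure its fit.

Emit:
arm_command(motion=[{"offset": [0, 0, -0.008], "spin": 0}, {"offset": [0, 0, -0.012], "spin": 0}, {"offset": [0, 0, -0.006], "spin": 0}, {"offset": [0, 0, 0], "spin": 0}])

```text
time_s: 9.12
ee_pos: [524.8, 221.9, 168.9]
ee_rot: [179.9, -0.1, 75.0]
force: [0.1, -0.1, -3.0]
gripper_width: 16.0
gripper_force: 30.0
```

Run:
```python
from h import *
a=np.radians(-15);Rs=np.array([[np.cos(a),-np.sin(a)],[np.sin(a),np.cos(a)]]);O=np.array([521.4,222.3])
ims=[]
for c,b in(('top',(125,225,95,205)),('side',(200,340,90,230))):
    im,d=env.grab_frame(c);ims.append(cv2.resize(im[b[0]:b[1],b[2]:b[3]],(400,400),interpolation=2))
    m=env.camera_model(c);v,u=np.mgrid[:384,:512];q=np.stack([(u-m['cx'])/m['fx']*d,(v-m['cy'])/m['fy']*d,d],-1)
    P=(q@RR(m).T+np.array(m['eye'])).reshape(-1,3);P=P[P[:,2]>0];L=(P[:,:2]-O)@Rs
    k=(abs(L[:,0]-44)<66)&(abs(L[:,1])<25)&(P[:,2]>38)&(P[:,2]<60)&(P[:,2]<100)
    f=np.c_[L[k],P[k,2]];print(c,len(f),f.min(0).round(1),f.max(0).round(1))
    for x in range(10,110,15):
        s=f[abs(f[:,0]-x)<7]
        if len(s):print(x,len(s),np.percentile(s[:,1],[2,98]).round(1),np.percentile(s[:,2],[5,50,95]).round(1))
    k=(abs(L[:,0]-44)<72)&(abs(L[:,1])<34)&(abs(P[:,2]-68)<4);f=L[k];
    for x in (30,60,90):
        s=f[abs(f[:,0]-x)<10]; print('edge',x,s[s[:,1]>0][:,1].min() if (s[:,1]>0).any() else None,s[s[:,1]<0][:,1].max() if (s[:,1]<0).any() else None)
cv2.imwrite('pics/g3.png',np.hstack(ims))
```

```text
top 585 [-13.5 -19.9  38.3] [104.1  13.1  59.8]
10 50 [-19.4   0.9] [43.5 46.2 54.1]
25 61 [-19.4   1.3] [43.3 47.3 53.6]
40 76 [-19.3   8.9] [44.2 52.9 57.2]
55 84 [-19.3  10.1] [43.6 49.9 55.4]
70 84 [-19.1   9.7] [43.  51.5 55.7]
85 68 [-19.3   7.6] [43.9 53.4 58.7]
100 59 [-19.1   7.7] [44.3 46.8 54.1]
edge 30 None -26.646571114728314
edge 60 33.5727560170546 -27.201462897670094
edge 90 None -26.87012585565117
side 663 [ -9.5 -17.9  42.6] [102.8  18.9  59.9]
10 41 [-15.6  18.1] [44.4 46.5 49. ]
25 62 [ 1.  18.4] [43.7 47.2 54.4]
40 77 [-7.2 18.1] [45.  53.2 57.6]
55 92 [-14.   17.7] [44.5 50.4 54.8]
70 109 [-16.8  17.8] [44.9 51.  56.1]
85 79 [-14.8  18.2] [45.  53.7 57.9]
100 41 [-16.   17.7] [44.1 47.  53.3]
edge 30 26.911400142100973 -24.797146040463034
edge 60 27.246136342342226 None
edge 90 27.159598743228486 None
```

View pics/g3.png

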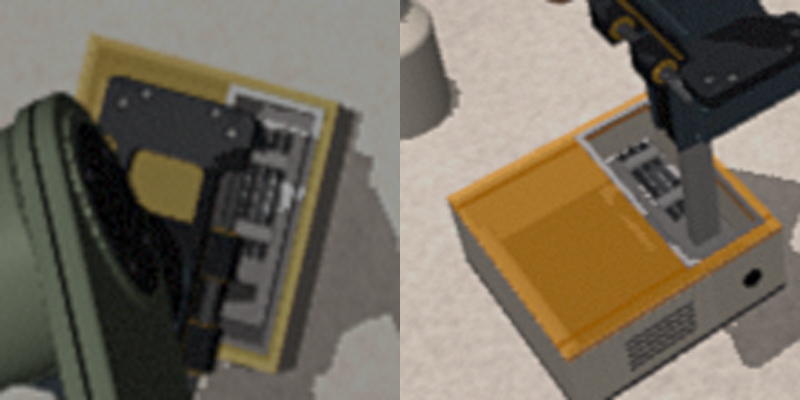

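Emit:
arm_command(motion=[{"offset": [0, 0, -0.008], "spin": 0}, {"offset": [0, 0, -0.012], "spin": 0}, {"offset": [0, 0, -0.012], "spin": 0}, {"offset": [0, 0, -0.014], "spin": 0}, {"offset": [0, 0, -0.014], "spin": 0}], newtons=40)

```text
time_s: 9.85
ee_pos: [524.5, 221.7, 229.2]
ee_rot: [180.0, -0.0, 75.0]
force: [-0.6, 0.3, -2.5]
gripper_width: 15.8
gripper_force: 40.0
```

Emit:
arm_command(motion=[{"offset": [0, 0, -0.014], "spin": 0}, {"offset": [0, 0, -0.012], "spin": 0}, {"offset": [0, 0, 0], "spin": 0}])

```text
time_s: 10.22
ee_pos: [524.9, 221.9, 255.2]
ee_rot: [179.9, -0.1, 75.0]
force: [-1.0, 0.5, -3.5]
gripper_width: 15.6
gripper_force: 40.0
```

Emit:
arm_command(motion=[{"offset": [-0.015, 0.004, 0], "spin": 0}, {"offset": [-0.025, 0.006, 0], "spin": 0}, {"offset": [-0.035, 0.009, 0], "spin": 0}, {"offset": [-0.04, 0.01, 0], "spin": 0}, {"offset": [-0.04, 0.01, 0], "spin": 0}])

```text
time_s: 10.85
ee_pos: [521.0, 59.6, 253.2]
ee_rot: [-179.9, 0.1, 75.0]
force: [0.9, -0.2, -2.3]
gripper_width: 15.4
gripper_force: 40.0
```

Emit:
arm_command(motion=[{"offset": [-0.04, 0.01, 0], "spin": 0}, {"offset": [-0.04, 0.01, 0], "spin": 0}, {"offset": [-0.04, 0.01, 0], "spin": 0}, {"offset": [-0.04, 0.01, 0], "spin": 0}, {"offset": [-0.04, 0.01, 0], "spin": 0}])

```text
time_s: 11.48
ee_pos: [517.1, -146.3, 253.2]
ee_rot: [-179.9, 0.0, 75.0]
force: [0.3, -0.2, -3.1]
gripper_width: 15.7
gripper_force: 40.0
```

Emit:
arm_command(motion=[{"offset": [-0.04, 0.01, 0], "spin": 0}, {"offset": [-0.035, 0.008, 0], "spin": 0}, {"offset": [-0.025, 0.006, 0], "spin": 0}, {"offset": [-0.015, 0.004, 0], "spin": 0}, {"offset": [-0.0055, 0.006, 0], "spin": 0}])

```text
time_s: 12.1
ee_pos: [519.4, -270.1, 253.5]
ee_rot: [-179.9, -0.0, 74.9]
force: [1.1, -0.2, -3.1]
gripper_width: 15.7
gripper_force: 40.0
```

Emit:
arm_command(motion=[{"offset": [0, 0, 0], "spin": -0.06}, {"offset": [0, 0, 0], "spin": -0.08}, {"offset": [0, 0, 0], "spin": -0.04}, {"offset": [0, 0, 0], "spin": 0}])

```text
time_s: 12.6
ee_pos: [520.2, -268.7, 253.8]
ee_rot: [-180.0, -0.0, 85.3]
force: [-0.5, -0.4, -2.9]
gripper_width: 16.2
gripper_force: 40.0
```

Emit:
arm_command(motion=[{"offset": [0, -0.004, 0.01], "spin": 0}, {"offset": [0, 0, 0.02], "spin": 0}, {"offset": [0, 0, 0.02], "spin": 0}, {"offset": [0, 0, 0.012], "spin": 0}, {"offset": [0, 0, 0], "spin": 0}])

```text
time_s: 13.22
ee_pos: [515.4, -268.7, 190.8]
ee_rot: [-179.9, -0.1, 85.3]
force: [0.6, -0.3, -2.5]
gripper_width: 15.9
gripper_force: 40.0
```

Run:
```python
from h import *
a=np.radians(-4.6);Rs=np.array([[np.cos(a),-np.sin(a)],[np.sin(a),np.cos(a)]]);O=np.array([557,-271.5])
ims=[]
for c,b in(('top',(130,230,320,420)),('side',(100,200,260,360))):
    im,d=env.grab_frame(c);ims.append(cv2.resize(im[b[0]:b[1],b[2]:b[3]],(400,400),interpolation=2))
    m=env.camera_model(c);v,u=np.mgrid[:384,:512];q=np.stack([(u-m['cx'])/m['fx']*d,(v-m['cy'])/m['fy']*d,d],-1)
    P=(q@RR(m).T+np.array(m['eye'])).reshape(-1,3);P=P[P[:,2]>0];L=(P[:,:2]-O)@Rs
    for nm,z0,z1 in(('ledge',25,34),('foot',47,82)):
        k=(abs(L[:,0])<80)&(abs(L[:,1])<62)&(P[:,2]>z0)&(P[:,2]<z1);f=np.c_[L[k],P[k,2]];print(c,nm,len(f),f.min(0).round(1),f.max(0).round(1))
        for x in range(-60,70,20):
            s=f[abs(f[:,0]-x)<10]
            if len(s)>3:print(x,len(s),np.percentile(s[:,1],[2,98]).round(1),np.percentile(s[:,2],[5,50,95]).round(1))
cv2.imwrite('pics/g4.png',np.hstack(ims))
```

```text
top ledge 247 [-42.4 -55.7  25.1] [43.6 51.8 33.5]
-40 98 [ 7.5 50.8] [26.2 28.6 31.5]
-20 10 [20.2 41. ] [26.8 29.4 31.8]
20 12 [-35.1  51. ] [25.3 28.6 32.7]
40 127 [-55.1  50.5] [26.1 28.7 31.8]
top foot 747 [-59.5 -20.7  56.4] [58.1 16.8 81.3]
-60 60 [-15.2  15.7] [64.6 67.9 71. ]
-40 83 [-15.   15.8] [63.2 67.9 72.7]
-20 135 [-17.5  15.8] [64.1 69.2 76.9]
0 130 [-17.1  15.3] [64.8 73.5 79.5]
20 143 [-18.9  15.3] [64.9 71.1 76.3]
40 144 [-19.2  15.3] [65.5 72.8 79.2]
60 52 [-18.7  15.5] [65.1 67.6 73.1]
side ledge 265 [-45.6 -56.5  25.1] [45.1 57.5 33.2]
-40 142 [-49.8  53. ] [26.1 28.9 31.7]
-20 4 [-8.1 44.4] [28.4 28.8 29.2]
20 32 [-18.3  51.8] [25.5 28.2 31.9]
40 87 [-17.5  55.3] [27.  29.7 31.9]
side foot 476 [-60.9 -19.9  61.1] [59.1 21.3 82. ]
-60 57 [-17.5  20. ] [63.5 68.7 71.2]
-40 76 [-15.9  18.8] [64.1 70.1 80.3]
-20 90 [-12.   18.1] [63.9 71.  78.3]
0 76 [-12.   18.8] [62.9 73.2 80.4]
20 75 [-8.7 17.6] [64.6 73.2 77.9]
40 83 [-12.2  19.6] [66.3 74.5 81. ]
60 19 [-11.9  17.6] [64.5 70.1 75.2]
```

View pics/g4.png

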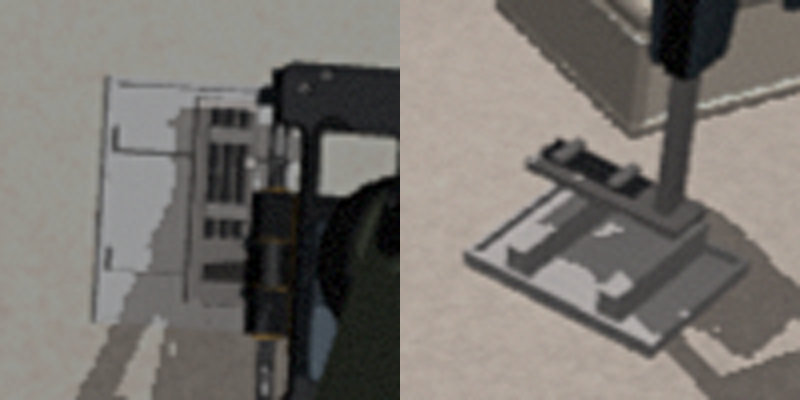

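The foot hovers over both ledges, centred and square to them (top crop 228,200; side crop 620,190). Lowering gently.

Emit:
arm_command(motion=[{"offset": [0, 0, 0.01], "spin": 0}, {"offset": [0, 0, 0.01], "spin": 0}, {"offset": [0, 0, 0.005], "spin": 0}, {"offset": [0, 0, 0.002], "spin": 0}, {"offset": [0, 0, 0.001], "spin": 0}])

```text
time_s: 13.95
ee_pos: [516.1, -269.2, 163.9]
ee_rot: [180.0, 0.0, 85.3]
force: [-0.9, -1.4, -3.0]
gripper_width: 15.7
gripper_force: 40.0
```

Emit:
arm_command(motion=[{"offset": [0, 0, 0.001], "spin": 0}, {"offset": [0, 0, 0.0007], "spin": 0}, {"offset": [0, 0, 0], "spin": 0}])

```text
time_s: 14.32
ee_pos: [516.0, -269.1, 162.3]
ee_rot: [180.0, 0.0, 85.3]
force: [-0.2, -0.2, -1.8]
gripper_width: 15.9
gripper_force: 40.0
```

Emit:
arm_command(motion=[{"offset": [0, 0, 0.0007], "spin": 0}, {"offset": [0, 0, 0], "spin": 0}, {"offset": [0, 0, 0], "spin": 0}])

```text
time_s: 14.7
ee_pos: [516.0, -269.1, 161.6]
ee_rot: [180.0, 0.0, 85.3]
force: [0.2, -1.1, -2.5]
gripper_width: 15.8
gripper_force: 40.0
```

Emit:
arm_command(motion=[{"offset": [0, 0, 0.0006], "spin": 0}, {"offset": [0, 0, 0], "spin": 0}, {"offset": [0, 0, 0], "spin": 0}])

```text
time_s: 15.08
ee_pos: [516.0, -269.1, 160.9]
ee_rot: [-180.0, 0.0, 85.3]
force: [-0.0, 0.0, -2.5]
gripper_width: 16.0
gripper_force: 40.0
```

Emit:
arm_command(motion=[{"offset": [0, 0, 0.0008], "spin": 0}, {"offset": [0, 0, 0], "spin": 0}, {"offset": [0, 0, 0], "spin": 0}])

```text
time_s: 15.45
ee_pos: [516.0, -269.1, 160.1]
ee_rot: [180.0, 0.0, 85.3]
force: [-1.0, -0.0, -3.0]
gripper_width: 16.1
gripper_force: 40.0
```

Emit:
arm_command(motion=[{"offset": [0, 0, 0.0006], "spin": 0}, {"offset": [0, 0, 0], "spin": 0}, {"offset": [0, 0, 0], "spin": 0}])

```text
time_s: 15.82
ee_pos: [516.1, -269.2, 159.9]
ee_rot: [180.0, 0.0, 85.3]
force: [-0.9, -0.8, 0.2]
gripper_width: 16.1
gripper_force: 40.0
```

Contact: the weight is now on the ledges. Releasing slowly.

Emit:
arm_command(motion=[{"offset": [0, 0, 0.0002], "spin": 0}, {"offset": [0, 0, 0], "spin": 0}], newtons=5)

```text
time_s: 16.08
ee_pos: [516.1, -269.2, 159.9]
ee_rot: [180.0, 0.0, 85.3]
force: [-1.4, 0.1, 3.3]
gripper_width: 16.0
gripper_force: 5.0
```

Emit:
arm_command(motion=[{"offset": [0, 0, 0], "spin": 0}, {"offset": [0, 0, 0], "spin": 0}, {"offset": [0, 0, 0], "spin": 0}, {"offset": [0, 0, 0], "spin": 0}, {"offset": [0, 0, 0], "spin": 0}], jaw=0.07)

```text
time_s: 16.7
ee_pos: [516.0, -269.1, 159.3]
ee_rot: [180.0, 0.0, 85.3]
force: [0.3, 0.1, 0.4]
gripper_width: 62.7
gripper_force: 0.0
```

Emit:
arm_command(motion=[{"offset": [0, 0, 0], "spin": 0}, {"offset": [0, 0, 0], "spin": 0}, {"offset": [0, 0, -0.005], "spin": 0}, {"offset": [0, 0, -0.015], "spin": 0}, {"offset": [0, 0, -0.03], "spin": 0}])

```text
time_s: 17.32
ee_pos: [515.6, -268.9, 209.9]
ee_rot: [-179.9, -0.0, 85.3]
force: [0.4, -1.1, 0.9]
gripper_width: 70.1
gripper_force: 0.0
```

Emit:
arm_command(motion=[{"offset": [0, 0, -0.04], "spin": 0}, {"offset": [0, 0, -0.03], "spin": 0}, {"offset": [0, -0.03, 0], "spin": 0}, {"offset": [0, -0.05, 0], "spin": 0}, {"offset": [0, -0.05, 0], "spin": 0}])

```text
time_s: 17.95
ee_pos: [385.3, -258.4, 280.5]
ee_rot: [179.9, 0.1, 85.3]
force: [0.7, -0.9, 0.2]
gripper_width: 70.1
gripper_force: 0.0
```

Run:
```python
from h import *
a=np.radians(-4.6);Rs=np.array([[np.cos(a),-np.sin(a)],[np.sin(a),np.cos(a)]]);O=np.array([557,-271.5])
ims=[]
for c,b in(('top',(120,240,240,420)),('side',(80,260,220,380))):
    im,d=env.grab_frame(c);ims.append(cv2.resize(im[b[0]:b[1],b[2]:b[3]],(400,400),interpolation=2))
    m=env.camera_model(c);v,u=np.mgrid[:384,:512];q=np.stack([(u-m['cx'])/m['fx']*d,(v-m['cy'])/m['fy']*d,d],-1)
    P=(q@RR(m).T+np.array(m['eye'])).reshape(-1,3);P=P[P[:,2]>0];L=(P[:,:2]-O)@Rs
    k=(abs(L[:,0])<80)&(abs(L[:,1])<62)&(P[:,2]>33)&(P[:,2]<53);f=np.c_[L[k],P[k,2]]
    if len(f):print(c,'foot',len(f),f.min(0).round(1),f.max(0).round(1))
cv2.imwrite('pics/g5.png',np.hstack(ims));print(env.state()['time_s'],env.state()['force'])
```

```text
top foot 708 [-58.4 -44.5  33. ] [59.1 47.4 52.7]
side foot 427 [-60.5 -49.3  33. ] [59.1 20.7 51.3]
18.05 [ 0.20769898 -0.52451833  0.21606532]
```

View pics/g5.png

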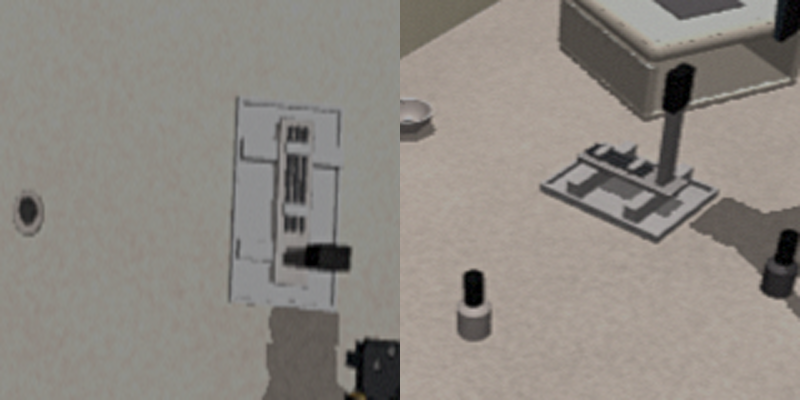

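The carrier stands upright and central on both ledges (top crop 290,200). The bottle is standing (side crop 473,305) and the gripper is clear.

```bash
python3 -c "
from workcell import env
print(env.job_done())"
```

```text
the job is handed in; nothing more can be done
None
```

The carrier is out of the sanitiser and stands upright, centred and square across both tray ledges. It was set down gently and let go, the bottle is still standing, and I handed the job in at about 18 s; no verdict came back.

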